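Fold out the display hook and hang the pink butterfly bangle

ROBOT

A 6-joint arm with a two-finger parallel gripper is mounted at the origin on the work surface. World frame = base frame: x ahead of the robot, y to its left, z up, the work surface at z = 0. Lengths are in m, angles in degrees, forces in N, time in s.
With the tool pointing down it reaches from about 0.3 to 0.75 m from the base axis. Payload 8.5 kg.
Tool frame: the origin (TCP) lies at the very end of the fingers, on their centre line; the grasp point (between the pads) lies 19 mm behind it (env.hold_point_z is the distance from the TCP to the grasp point, in m); z points along the fingers, y is the line along which they close (so a half turn about z gives the same grasp; the last joint's range is limited). The gripper opens to 85 mm and grips with 20 to 120 N. Pads are 22 mm wide; open, the fingers measure 114 mm over their backs; the gripper's body (76 mm by 85 mm) begins 54 mm behind the grasp point. The pads swing forward as they close: fully open they stand 13 mm farther back than shut.
Start: joints at [60.946, 21.807, 74.336, -0, 83.858, -12.336], TCP at [0.158, 0.527, 0.231] pointing down, gripper open.
Joint ranges: [-178.18, 178.18], [-50.72, 133.34], [12.68, 142.11], [-81.47, 261.47], [9.98, 163.14], [-165.26, 165.26]. Speed limits (degrees/s): [136.94, 136.94, 180, 180, 180, 180].

INTERFACE

Orientations are given as a 3x3 rotation matrix whose columns are the frame's x, y, z axes.
In Python, from rig import env, optics gives the robot as it stands.
- The arm moves only by the shell command python3 -m jog 'ROWS' [OPENING] [FORCE]. ROWS is JSON, a list of rows, each an object with "linear": the shift along the tool's x, y, z in units of 40 mm (1.0 is 40 mm), a list of three; "roll": the turn about the tool's z in units of 5 degrees (1.0 is 5 degrees). A call has 1 to 12 rows; each row shifts and turns the commanded pose from where the row before left it, along the tool's axes as they then stand; what a row does not reach is not made up. A row lasts 1/12 s, in which the tool goes at most 41.7 mm and 7.16 degrees, less where a joint would pass 70% of its speed; a pose out of reach is approached as far as the arm can. A call is refused whole if a number of a shift passes 1 or a number of a turn 1, either way. A call with a gripper value outside its range is refused whole. OPENING is the opening, from -1 (shut) to 1 (fully open), set as the call begins (- or left out, the last holds). The fingers move at their own pace and stop on an object; FORCE is the grip in N (left out, the last holds). Time passes only in rows, so rows that do not move let the fingers close. It gives the time, the measured TCP pose, the force, the opening and the grip force at its end, in the units of the state.
- env.observe(): the state, without advancing time (a new reading comes with each control period).
- optics.get_image(name): name is "side" or "top" or "wrist"; returns the picture (400x640x3 uint8, red, green, blue); there is no depth.
- optics.calibration(name): a dict with "fov_y" (degrees; the focal length in pixels is half the picture's height over the tangent of half this angle, whatever the lens; pixels are square), "cx", "cy" (the principal point, pixels), "D" ([k1, k2, p1, p2, k3] as OpenCV has them; the pictures are not rectified), "T" (4x4, takes a point from camera to world coordinates). Camera axes: x right, y down, z forward; pixel columns grow to the right and rows downward; lengths in m; the calibration is good to about 2 mm. A picture is of the moment at which its call begins: read the wrist's pose just before it. calibration takes no time and is no camera call; for the wrist camera it gives the pose at the moment of the call.
- env.close_job(): hands the job in; it is judged then, once.
The state is a dict: "time_s": time; "q": joint angles; "qvel": joint speeds; "joint_efforts": joint torques, N m; "position": TCP position; "tool_rot": TCP orientation; "ft_force": force on the tool from outside, world axes, zero at the start; "wrist_torque": the same for the moment, N m; "grip_width": finger opening in m; "gripper_force": force on a finger pad.
Only numpy, scipy, OpenCV 4.12 (cv2) and the standard library are available. Lean on these libraries where they do the work, as an engineer would, in place of code of your own. Each camera call takes 0.05 s, during which the arm holds its last target. There are 200 camera calls.

TASK

Swing the red folding hook on the wooden display board out until it is held firmly against its brass stop pin, without forcing it, and leave it out. Then take the bangle with the pink butterfly from its stand and hang it gently on the hook, between the brass collar and the upturned tip, let go of it and leave everything else where it is.

Things in the scene. Friction and masses are not known exactly. Their poses are not given: they have to be found in the camera images.
- board: Fixed upright wooden board, 85 wide x 180 x 18 mm thick, on a wooden foot. Origin under it at table height; its front looks along -x (face at x = -9 mm), y along its width (board spans y = -15 to +70 mm), z up, top at z = 190 mm. The hook's vertical hinge axis stands at x = -29 mm, y = 0, its arm at z = 150 mm; a steel lug over the hinge reaches up to z = 177 mm.
- quadrant: Fixed round aluminium plate under the hook, 88 mm across, its top 12 mm below the arm's centre line; origin on the hinge axis at the arm's height. On it stands a brass stop pin (9 mm thick, 36 mm from the hinge axis, up to 20 mm above the arm's centre line) that ends the hook's swing. The pin is set anew each time, its setting not reported: feel for it.
- hook (a joint): Swing of the hook, rad: 0 = folded parallel to the board, pointing along the board's -y past its edge; grows as it swings outward (clockwise from above) to the board's -x. Starts between 0 and 0.2, meets the stop pin somewhere between 1.18 and 1.62. The hinge is stiff (0.2 N m of friction: about 3.3 N at 60 mm from the axis) and stays where it is left.
- hook_seat (a point): On the arm's centre line, middle of the stretch for hanging, 97.5 mm from the hinge axis. Turns with the hook: -y points along the arm to the tip, z up, +x is the side facing the board when folded. The arm is a red level bar 10 mm thick; brass collar 20 mm across, 81 to 86 mm from the axis; upturned tip at 110 to 121 mm, reaching 18 mm above the centre line.
- hook_push (a point): On the arm's centre line, 60 mm from the hinge axis, axes as hook_seat: bare bar to push on (from 44 to 81 mm, past the board's edge when folded). Push from its +x side towards -x to unfold. More than 20 N would force the hook.
- bangle_pink: Rigid beaded bangle (pink, pearl, lilac), 70 to 120 g, flat pink butterfly on top. Origin at the ring's centre, x = ring axis, z up. Ring 12 mm thick along x, 66 mm across inside, 86 outside; butterfly 12 mm thick along x, 24 mm wide, spans z = 42 to 66 mm: grip there. Stands upright, origin 66 mm above the table; hung on the arm its origin is 28 mm below the arm's centre line.
- bangle_yellow: The same bangle with yellow butterfly and yellow, mint and blue beads, in the other stand; leave it.
- stand_a: Fixed white stand of the pink bangle, 60 x 90 mm foot, slot 34 mm wide over its outer walls, walls up to 43 mm; origin at its underside's centre, the slot runs along y.
- stand_b: Fixed white stand of the yellow bangle, as stand_a.
- jar: Coral jar with white cap, 64 mm across, 90 mm high; origin under its centre. Bystander.
- cup: Blue cup, 76 mm across, 85 mm high; origin under its centre. Bystander.
- scissors: Scissors with sky-blue handles lying flat, about 170 mm long along x, 11 mm high; origin near the pivot. Bystander.
- charm0: Loose lilac butterfly bead lying flat, 26 mm, 10 mm high. Bystander.
- charm1: Loose mint butterfly bead lying flat, 26 mm, 10 mm high. Bystander.
- charm2: Loose coral butterfly bead lying flat, 26 mm, 10 mm high. Bystander.
Things that resemble listed ones, but are neither listed nor needed, are in the scene too. What is meant by the bangle_pink is not black, and is the smaller of those in its own colour.

How it is judged (in metres and radians):
On the way, in this order (a step that is already met when the one before it is completed fails the run):
1. the hook is swung out and held against its stop pin (more than 3 N between them) (value of joint hook above 1.1 rad and contact force between hook and quadrant above 3 N), for 0.1 s.
2. the pink bangle hangs on the hook's arm, its weight on the arm, between the collar and the tip (x of bangle_pink in the frame of hook_seat between -0.015 and 0.015 m and y of bangle_pink in the frame of hook_seat between -0.01 and 0.01 m and z of bangle_pink in the frame of hook_seat between -0.034 and -0.022 m and angle between the x axis of bangle_pink and the y axis of hook_seat, either way round below 0.4 rad and contact force between bangle_pink and hook above 0.3 N), for 0.2 s.
At the end, for the whole second after the job is handed in: The hook is still out (more than 1.0 rad) and the pink bangle hangs from its arm at rest, the arm through the ring: ring centre within 15 mm sideways and 10 mm lengthwise of the middle of the hanging stretch and 22 to 34 mm below the arm's centre line, ring axis within 0.4 rad of the arm; released (all of step 2 and value of joint hook above 1 rad and linear speed of bangle_pink below 0.05 m/s and angular speed of bangle_pink below 1 rad/s); the robot touches nothing.
It fails at once if the hook is forced: the robot pushes on it with more than 20 N (contact force between any of the fingers, the arm and hook above 20 N).
It fails at once if the bangle is pressed or knocked against the hook with more than 20 N (contact force between bangle_pink and hook above 20 N).
It fails at once if another thing is moved by more than 25 mm (distance of any of bangle_yellow, jar, cup, scissors, charm0, charm1, charm2 from where it was at the start of the episode above 0.025 m).
It also fails if it takes over 72 s, if anything falls off the work surface, if the arm or the gripper's body presses on something with over 40 N, if the wrist force passes 120 N, or if a joint passes its speed limit or range.

## Working session

There is one attempt and no reset: what is moved stays moved. The work goes in short steps, Python scripts to look and compute and a shell command to move; the robot and the scene stay as the last step left them, time stands still between calls to the robot, and variables do not carry over. Pictures are saved under pics/ and viewed, at most 10 in all, crops included, and the job is handed in when it is done.

```bash
mkdir -p pics; ls
python3 - <<'E'
from rig import env, optics
import cv2,numpy as np
for n in("side","top"):
    cv2.imwrite(f"pics/{n}0.png",optics.get_image(n)[:,:,::-1])
    c=optics.calibration(n);print(n,c["fov_y"],c["cx"],c["cy"],c["D"],np.round(c["T"],4).tolist())
s=env.observe();print(s["time_s"],s["position"],np.round(s["tool_rot"],3).tolist(),env.hold_point_z)
E
```

```text
pics
side 44.30544091286136 319.45543931749995 186.89255538916845 [-0.04202573  0.          0.          0.          0.        ] [[0.7681, -0.4433, 0.4622, -0.0573], [-0.6403, -0.5247, 0.5609, -0.7197], [-0.0062, -0.7268, -0.6868, 1.0194], [0.0, 0.0, 0.0, 1.0]]
top 51.61523579837134 322.3922868508376 195.11183603510773 [-0.09318658  0.          0.          0.          0.        ] [[0.0202, -0.9916, 0.1274, 0.4583], [-0.9998, -0.0194, 0.0075, 0.0384], [-0.0049, -0.1276, -0.9918, 1.0958], [0.0, 0.0, 0.0, 1.0]]
0.1 [0.15809887 0.52651775 0.23078665] [[-0.958, 0.288, -0.001], [0.288, 0.958, -0.001], [0.0, -0.001, -1.0]] 0.0187
```

View pics/side0.png

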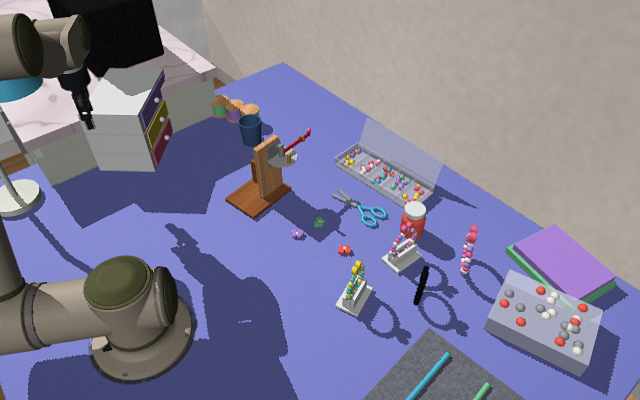

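View pics/top0.png

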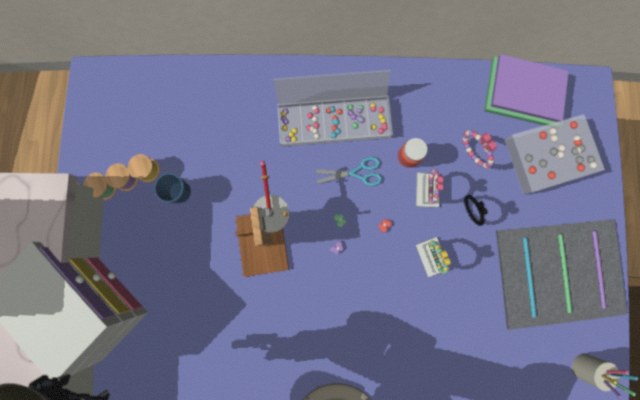

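The side picture shows the board at about (268,170), with the hook arm at about (300,138).

Bangle candidates in the side / top pictures:
- Pink in a stand: (405,240) / (430,188).
- Larger pink, free-standing: (470,250) / (480,148).
- Black: (421,285) / (476,208).
- Yellow: (355,280) / (436,257).

The pink one in the white stand fits: it is the smaller pink one and it's in a stand. I'll confirm that in an enlarged crop.

Run:
```python
import cv2,numpy as np
s=cv2.imread("pics/side0.png");t=cv2.imread("pics/top0.png")
r=lambda a,k:cv2.resize(a,None,fx=k,fy=k,interpolation=cv2.INTER_CUBIC)
a=r(s[120:220,220:320],4);b=r(s[215:315,330:430+60],4)
c=r(t[150:290,225:300],4);d=r(t[125:285,400:500],4)
cv2.imwrite("pics/c1.png",r(s[195:320,330:490],5));
c=r(t[150:285,230:300],4.4);cv2.imwrite("pics/c2.png",np.hstack([c,r(t[125:260+0,405:500],4.4)]) )
cv2.imwrite("pics/c3.png",r(s[120:220,215:325],6))
```

```text
(no output)
```

View pics/c1.png

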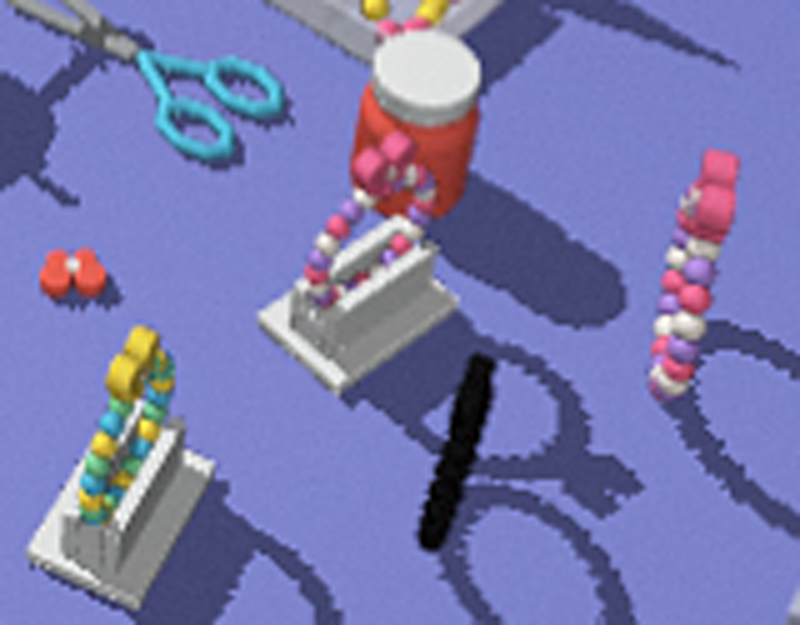

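View pics/c2.png

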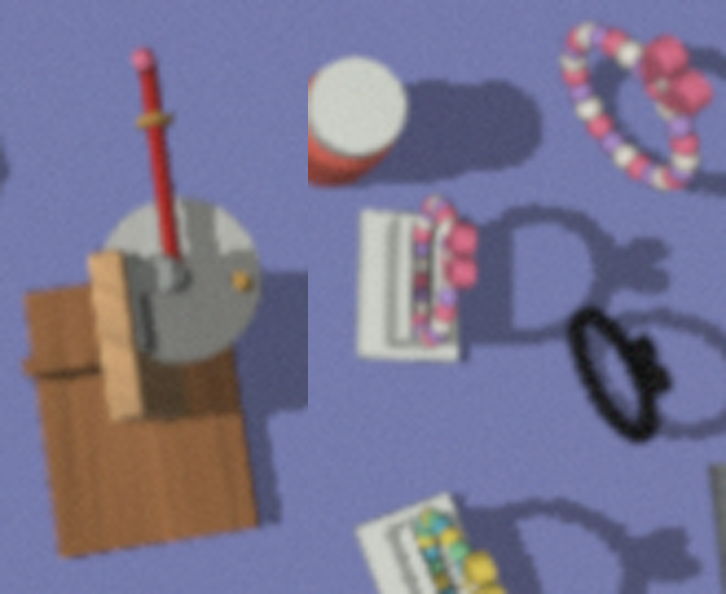

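View pics/c3.png

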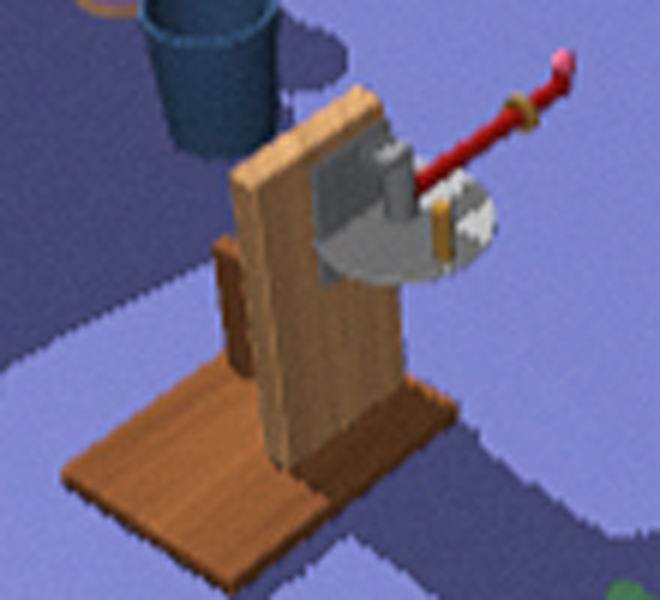

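The crops confirm it: the pink bangle in the white stand is clearly smaller than the free-standing pink one. Its butterfly is at about (407,228) in the side picture and (440,183) in the top picture. Next I'll triangulate the positions.

```bash
cat > h.py <<'E'
from rig import env, optics
import cv2,numpy as np
from scipy.optimize import least_squares
def proj(n,P):
    c=optics.calibration(n);f=200/np.tan(np.radians(c["fov_y"]/2));W=np.linalg.inv(c["T"])
    K=np.array([[f,0,c["cx"]],[0,f,c["cy"]],[0,0,1.]])
    return cv2.projectPoints(np.atleast_2d(np.float64(P)),cv2.Rodrigues(W[:3,:3])[0],W[:3,3],K,np.float64(c["D"]))[0][:,0]
def tri(obs,z=None): # obs {cam:(u,v)}
    fn=lambda p:np.concatenate([proj(n,p)[0]-uv for n,uv in obs.items()])
    if z is not None: r=least_squares(lambda p:fn([p[0],p[1],z]),[.45,0]);return np.r_[r.x,z]
    r=least_squares(fn,[.45,0,.1]);return r.x,np.abs(r.fun).max()
E
python3 - <<'E'
from h import *
s=lambda u,v:(215+u/6,120+v/6); t=lambda u,v:(230+u/4.4,150+v/4.4)
s2=lambda u,v:(330+u/5,195+v/5); t2=lambda u,v:(405+(u-308)/4.4,125+v/4.4)
for k,a,b in[("tip",s(562,57),t(143,50)),("collar",s(521,112),t(153,120)),("pin",s(442,203),t(242,276)),("lug",s(395,150),t(172,272)),
 ("bfly",s2(385,165),t2(461,255))]:
    print(k,tri({"side":a,"top":b}))
# board/hook fit: params X,Y,yaw,theta
def pts(p):
    X,Y,w,th=p;R=np.array([[np.cos(w),-np.sin(w)],[np.sin(w),np.cos(w)]])
    d=np.array([-np.sin(th),-np.cos(th)]);h=np.array([-.029,0])
    L=[(*(h+d*.1155),.166),(*(h+d*.0835),.15),(-.009,-.015,.19),(-.009,.07,.19),(.009,-.015,.19),(.009,.07,.19),(*h,.177)]
    return np.array([[*(R@l[:2]+[X,Y]),l[2]] for l in L])
T=np.array([t(145,55),t(153,120),t(125,250),t(145,415),t(90,253),t(108,418),t(172,272)])
S=np.array([s(562,62),s(521,112),s(383,105),s(252,190),s(362,87),s(232,176),s(395,150)])
r=least_squares(lambda p:np.r_[(proj("top",pts(p))-T).ravel(),(proj("side",pts(p))-S).ravel()],[.42,.15,1.6,.1],x_scale=[.1,.1,1,1],loss="soft_l1")
print(r.x,np.degrees(r.x[2:]));P=pts(r.x);print("hinge",P[6]);print(np.round(np.c_[proj("top",P)-T,proj("side",P)-S],1).tolist())
# stand: foot corners, top z~.006 unknown
C=np.array([tri({"top":t2(*c)},.006)for c in[(362,209),(463,215),(460,359),(358,357)]]);print("standA",C.round(4).tolist(),C.mean(0))
# wall top slot
for c in [(384,215),(384,343),(433,200),(432,345)]:print(tri({"top":t2(*c)},.043 if c[0]<400 else .066))
E
```

```text
tip (array([0.65292933, 0.18594194, 0.16204569]), np.float64(0.7308753885609462))
collar (array([0.61951262, 0.18039329, 0.14814693]), np.float64(0.138912014789355))
pin (array([0.53538971, 0.12891439, 0.16895054]), np.float64(0.23689009752263246))
lug (array([0.5357696 , 0.16373094, 0.17821523]), np.float64(0.3409179975208758))
bfly (array([ 0.61857461, -0.23579103,  0.1193024 ]), np.float64(0.06950600849643251))
[ 0.53102824  0.19229992  1.73370261 -0.01255105] [99.33384234 -0.71912208]
hinge [0.53573165 0.16368387 0.177     ]
[[-0.2, 0.5, 0.2, -1.2], [0.8, 0.5, -0.1, 0.1], [0.0, -0.6, 0.7, -1.4], [0.3, 0.2, 0.3, -0.7], [-0.1, -0.2, -0.5, -0.9], [0.6, 0.7, -1.0, -1.1], [-0.1, 0.3, 0.4, 0.3]]
standA [[0.6645, -0.207, 0.006], [0.6621, -0.2694, 0.006], [0.5736, -0.2661, 0.006], [0.5736, -0.2037, 0.006]] [ 0.61846193 -0.23656233  0.006     ]
[ 0.65419081 -0.21176702  0.043     ]
[ 0.57822514 -0.2108926   0.043     ]
[ 0.6593487  -0.23505468  0.066     ]
[ 0.57497211 -0.23318711  0.066     ]
```

Run:
```python
from h import *
for p in[(155,172),(172,143),(95,163)]:print("side base",p,tri({"side":p},0))
for a,b in[((141,111),(92,373)),((162,69),(145,314))]:print(a,tri({"side":a,"top":b}))
for b in[(92,373),(145,314),(45,247),(0,295)]:print(tri({"top":b},.2))
P=np.array([[.158,.527,.231],[.59,.204,.231]])
print(proj("side",P),proj("top",P))
```

```text
side base (155, 172) [0.27705397 0.49923697 0.        ]
side base (172, 143) [0.38754989 0.59783874 0.        ]
side base (95, 163) [0.14681495 0.66702915 0.        ]
(141, 111) (array([0.22882462, 0.46938682, 0.28894431]), np.float64(22.70273537044173))
(162, 69) (array([0.33642993, 0.33771665, 0.40906705]), np.float64(5.844697671689147))
[0.17246961 0.53961521 0.2       ]
[0.30640358 0.42387088 0.2       ]
[0.44273754 0.6703704  0.2       ]
[0.32875706 0.77744388 0.2       ]
[[ 91.52569045 122.83104397]
 [287.12761645 115.18463176]] [[ 89.54917819 384.40611906]
 [247.68977413 184.03526809]]
```

```bash
python3 -m jog '[{"linear":[-0.29,-0.95,0]},{"linear":[-0.29,-0.95,0]},{"linear":[-0.29,-0.95,0]},{"linear":[-0.29,-0.95,0]},{"linear":[-0.96,-0.07,0]},{"linear":[-0.96,-0.07,0]},{"linear":[-0.96,-0.07,0]},{"linear":[-0.96,-0.07,0]},{"linear":[-0.96,-0.07,0]},{"linear":[-0.96,-0.07,0]},{"linear":[-0.96,-0.07,0]},{"linear":[-0.96,-0.07,0]}]' -1 40
python3 -m jog '[{"linear":[-0.96,-0.07,0]},{"linear":[-0.96,-0.07,0]},{"linear":[-0.96,-0.07,0]},{"linear":[-0.96,-0.07,0]},{"linear":[0,0,0],"roll":-1},{"linear":[0,0,0],"roll":-1},{"linear":[0,0,0],"roll":-1},{"linear":[0,0,0],"roll":-1},{"linear":[0,0,0],"roll":-1},{"linear":[0,0,0],"roll":-0.34},{"linear":[0,0,0]}]'
```

```text
invalid input
invalid input
```

```bash
python3 -m jog '[{"linear":[-0.29,-0.95,0],"roll":0},{"linear":[-0.29,-0.95,0],"roll":0},{"linear":[-0.29,-0.95,0],"roll":0},{"linear":[-0.29,-0.95,0],"roll":0},{"linear":[-0.96,-0.07,0],"roll":0},{"linear":[-0.96,-0.07,0],"roll":0},{"linear":[-0.96,-0.07,0],"roll":0},{"linear":[-0.96,-0.07,0],"roll":0},{"linear":[-0.96,-0.07,0],"roll":0},{"linear":[-0.96,-0.07,0],"roll":0},{"linear":[-0.96,-0.07,0],"roll":0},{"linear":[-0.96,-0.07,0],"roll":0}]' -1 40
```

```text
time_s: 1.1
position: [0.4482, 0.2568, 0.231]
tool_rot: [[-0.958, 0.288, -0.001], [0.288, 0.958, -0.0], [0.001, -0.0, -1.0]]
ft_force: [0.1, 0.7, -0.8]
grip_width: 0.0001
gripper_force: 0.0
```

```bash
python3 -m jog '[{"linear":[-0.96,-0.07,0],"roll":0},{"linear":[-0.96,-0.07,0],"roll":0},{"linear":[-0.96,-0.07,0],"roll":0},{"linear":[-0.96,-0.07,0],"roll":0},{"linear":[0,0,0],"roll":-1},{"linear":[0,0,0],"roll":-1},{"linear":[0,0,0],"roll":-1},{"linear":[0,0,0],"roll":-1},{"linear":[0,0,0],"roll":-1},{"linear":[0,0,0],"roll":-0.34},{"linear":[0,0,0],"roll":0}]'
```

```text
time_s: 2.02
position: [0.5905, 0.203, 0.2309]
tool_rot: [[-0.985, -0.174, -0.001], [-0.174, 0.985, -0.0], [0.001, 0.0, -1.0]]
ft_force: [0.6, -0.2, 0.7]
grip_width: 0.0
gripper_force: 0.0
```

```bash
python3 -m jog '[{"linear":[0,0,0.75],"roll":0},{"linear":[0,0,0.75],"roll":0},{"linear":[0,0,0.5],"roll":0},{"linear":[0,0,0.22],"roll":0},{"linear":[0,-0.1,0],"roll":0},{"linear":[0,-0.05,0],"roll":0},{"linear":[0,0,0],"roll":0}]'
```

```text
time_s: 2.6
position: [0.5925, 0.1967, 0.1442]
tool_rot: [[-0.985, -0.172, 0.003], [-0.172, 0.985, 0.0], [-0.003, -0.0, -1.0]]
ft_force: [1.0, -0.2, 0.8]
grip_width: 0.0001
gripper_force: 0.0
```

```bash
python3 -m jog '[{"linear":[0,-0.05,0],"roll":0},{"linear":[0,-0.05,0],"roll":0},{"linear":[0,-0.05,0],"roll":0},{"linear":[0,0,0],"roll":0}]'
```

```text
time_s: 2.93
position: [0.5932, 0.1914, 0.1436]
tool_rot: [[-0.985, -0.173, 0.002], [-0.173, 0.985, 0.001], [-0.002, 0.001, -1.0]]
ft_force: [0.8, 1.9, 3.2]
grip_width: -0.0
gripper_force: 2.1
```

```bash
python3 -m jog '[{"linear":[-0.01,-0.04,0],"roll":0.3},{"linear":[-0.016,-0.068,0],"roll":0.5},{"linear":[-0.016,-0.068,0],"roll":0.5},{"linear":[-0.016,-0.068,0],"roll":0.5},{"linear":[-0.016,-0.068,0],"roll":0.5},{"linear":[-0.016,-0.068,0],"roll":0.5},{"linear":[-0.016,-0.068,0],"roll":0.5},{"linear":[-0.016,-0.068,0],"roll":0.5},{"linear":[-0.016,-0.068,0],"roll":0.5},{"linear":[-0.016,-0.068,0],"roll":0.5},{"linear":[-0.016,-0.068,0],"roll":0.5},{"linear":[-0.016,-0.068,0],"roll":0.5}]'
```

```text
time_s: 3.93
position: [0.5982, 0.16, 0.1429]
tool_rot: [[-0.944, 0.329, 0.0], [0.329, 0.944, 0.001], [0.0, 0.001, -1.0]]
ft_force: [-0.6, 4.0, 3.8]
grip_width: -0.0001
gripper_force: 2.5
```

```bash
python3 -m jog '[{"linear":[-0.016,-0.068,0],"roll":0.5},{"linear":[-0.016,-0.068,0],"roll":0.5},{"linear":[-0.016,-0.068,0],"roll":0.5},{"linear":[-0.016,-0.068,0],"roll":0.5},{"linear":[-0.016,-0.068,0],"roll":0.5},{"linear":[-0.016,-0.068,0],"roll":0.5},{"linear":[-0.016,-0.068,0],"roll":0.5},{"linear":[-0.016,-0.068,0],"roll":0.5},{"linear":[-0.016,-0.068,0],"roll":0.5},{"linear":[-0.016,-0.068,0],"roll":0.5},{"linear":[-0.016,-0.068,0],"roll":0.5},{"linear":[-0.016,-0.068,0],"roll":0.5}]'
```

```text
time_s: 4.93
position: [0.5872, 0.1287, 0.1427]
tool_rot: [[-0.653, 0.757, 0.0], [0.757, 0.653, 0.001], [0.0, 0.001, -1.0]]
ft_force: [0.9, 4.4, 1.4]
grip_width: -0.0
gripper_force: 1.9
```

```bash
python3 -m jog '[{"linear":[-0.016,-0.068,0],"roll":0.5},{"linear":[-0.016,-0.068,0],"roll":0.5},{"linear":[-0.016,-0.068,0],"roll":0.5},{"linear":[-0.008,-0.034,0],"roll":0.25},{"linear":[-0.008,-0.034,0],"roll":0.25},{"linear":[-0.008,-0.034,0],"roll":0.25},{"linear":[-0.008,-0.034,0],"roll":0.25},{"linear":[-0.008,-0.034,0],"roll":0.25},{"linear":[-0.008,-0.034,0],"roll":0.25},{"linear":[-0.008,-0.034,0],"roll":0.25}]'
```

```text
time_s: 5.77
position: [0.5747, 0.1151, 0.1425]
tool_rot: [[-0.416, 0.909, 0.0], [0.909, 0.416, 0.0], [-0.0, 0.0, -1.0]]
ft_force: [1.3, 4.0, 0.1]
grip_width: 0.0003
gripper_force: 1.8
```

```bash
python3 -m jog '[{"linear":[-0.006,-0.027,0],"roll":0.2},{"linear":[-0.006,-0.027,0],"roll":0.2},{"linear":[-0.006,-0.027,0],"roll":0.2},{"linear":[-0.006,-0.027,0],"roll":0.2},{"linear":[-0.006,-0.027,0],"roll":0.2}]'
```

```text
time_s: 6.18
position: [0.5702, 0.112, 0.1425]
tool_rot: [[-0.336, 0.942, 0.0], [0.942, 0.336, 0.0], [-0.0, 0.0, -1.0]]
ft_force: [2.5, 3.2, 1.4]
grip_width: -0.0001
gripper_force: 1.8
```

```bash
python3 -m jog '[{"linear":[-0.006,-0.027,0],"roll":0.2},{"linear":[-0.006,-0.027,0],"roll":0.2},{"linear":[-0.006,-0.027,0],"roll":0.2}]'
```

```text
time_s: 6.43
position: [0.5674, 0.1102, 0.1426]
tool_rot: [[-0.286, 0.958, 0.0], [0.958, 0.286, -0.0], [-0.0, 0.0, -1.0]]
ft_force: [2.2, 3.9, 1.7]
grip_width: 0.0002
gripper_force: 1.8
```

```bash
python3 -m jog '[{"linear":[-0.006,-0.027,0],"roll":0.2},{"linear":[-0.006,-0.027,0],"roll":0.2}]'
```

```text
time_s: 6.6
position: [0.5655, 0.1092, 0.1426]
tool_rot: [[-0.253, 0.968, 0.0], [0.968, 0.253, 0.0], [0.0, 0.0, -1.0]]
ft_force: [4.5, 4.3, 1.2]
grip_width: 0.0003
gripper_force: 2.5
```

```bash
python3 -m jog '[{"linear":[-0.006,-0.027,0],"roll":0.2},{"linear":[-0.003,-0.014,0],"roll":0.1}]'
```

```text
time_s: 6.77
position: [0.5648, 0.1087, 0.1427]
tool_rot: [[-0.227, 0.974, 0.003], [0.974, 0.227, 0.001], [0.0, 0.003, -1.0]]
ft_force: [7.2, 6.3, -0.9]
grip_width: 0.0001
gripper_force: 3.8
```

```bash
python3 -m jog '[{"linear":[0,-0.01,0],"roll":0},{"linear":[0,0,0],"roll":0},{"linear":[0,0,0],"roll":0}]'
```

```text
time_s: 7.02
position: [0.5647, 0.1086, 0.1427]
tool_rot: [[-0.228, 0.974, 0.003], [0.974, 0.228, 0.001], [-0.0, 0.003, -1.0]]
ft_force: [7.7, 5.6, 0.1]
grip_width: 0.0001
gripper_force: 3.8
```

```bash
python3 -m jog '[{"linear":[0,0.1,0],"roll":0},{"linear":[0,0.4,0],"roll":0},{"linear":[0,0,-0.7],"roll":0},{"linear":[0,0,-0.7],"roll":0},{"linear":[0,0,-0.6],"roll":0},{"linear":[-0.96,-0.12,0],"roll":0},{"linear":[-0.96,-0.12,0],"roll":0},{"linear":[-0.96,-0.12,0],"roll":0},{"linear":[-0.96,-0.12,0],"roll":0},{"linear":[-0.96,-0.12,0],"roll":0},{"linear":[-0.96,-0.12,0],"roll":0},{"linear":[-0.96,-0.12,0],"roll":0}]' 0
```

```text
time_s: 8.02
position: [0.6108, -0.1587, 0.222]
tool_rot: [[-0.228, 0.974, -0.003], [0.974, 0.228, -0.0], [0.0, -0.003, -1.0]]
ft_force: [0.1, 0.6, 0.2]
grip_width: 0.0426
gripper_force: 0.0
```

```bash
python3 -m jog '[{"linear":[0,0,0],"roll":-1},{"linear":[0,0,0],"roll":-1},{"linear":[0,0,0],"roll":-1},{"linear":[0,0,0],"roll":-1},{"linear":[0,0,0],"roll":-1},{"linear":[0,0,0],"roll":-1},{"linear":[0,0,0],"roll":-1},{"linear":[0,0,0],"roll":-1},{"linear":[0,0,0],"roll":-1},{"linear":[0,0,0],"roll":-1},{"linear":[0,0,0],"roll":-1},{"linear":[0,0,0],"roll":-1}]'
```

```text
time_s: 9.02
position: [0.6109, -0.1568, 0.2219]
tool_rot: [[-0.958, 0.286, -0.003], [0.286, 0.958, -0.0], [0.003, -0.001, -1.0]]
ft_force: [-0.1, -0.1, -0.1]
grip_width: 0.0426
gripper_force: 0.0
```

```bash
python3 -m jog '[{"linear":[0,0,0],"roll":-1},{"linear":[0,0,0],"roll":-1},{"linear":[0,0,0],"roll":-1},{"linear":[0,0,0],"roll":0}]'
python3 - <<'E'
from h import *
s=env.observe();p=s["position"];R=s["tool_rot"];print(np.round(s["q"],1),R.T@(np.array([.6185,-.236,.122])-p)/.04, np.degrees(np.arctan2(R[1,1],R[0,1])))
r=lambda a,k:cv2.resize(a,None,fx=k,fy=k,interpolation=cv2.INTER_CUBIC)
t=optics.get_image("top")[:,:,::-1];w=optics.get_image("wrist")[:,:,::-1]
cv2.imwrite("pics/c4.png",np.hstack([w[:, :],r(t[150:250,240:280],4)]))
E
```

```text
time_s: 9.35
position: [0.6111, -0.1567, 0.2219]
tool_rot: [[-1.0, 0.029, -0.003], [0.029, 1.0, -0.0], [0.003, -0.0, -1.0]]
ft_force: [-0.5, 0.1, 0.8]
grip_width: 0.0424
gripper_force: 0.0
[-2.510e+01  3.050e+01  6.120e+01 -1.000e-01  8.840e+01 -1.134e+02] [-0.24997035 -1.97477568  2.49836225] 88.33907578028312
```

View pics/c4.png

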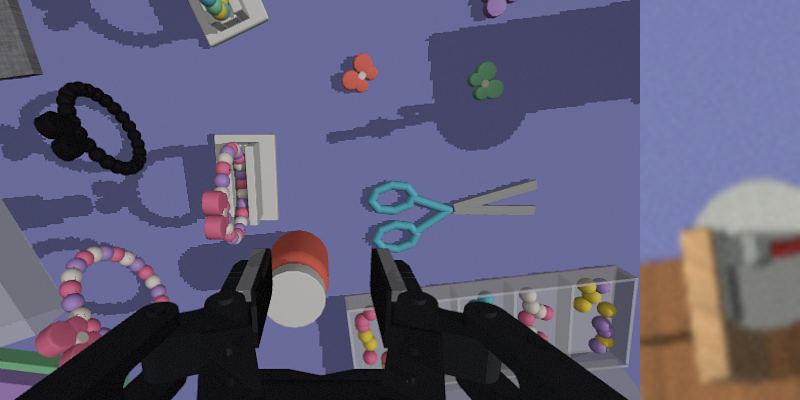

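The wrist view shows the pink butterfly at (217,214), its stand, and the jar below the gripper. The top crop shows the hook swung out to the right. Next I'll refine the butterfly position using all three cameras.

Run:
```python
from h import *
O={"side":(407,228),"top":(439.8,183),"wrist":(217,214)}
x,e=tri(O);print(x,e);print({n:proj(n,x)[0]-uv for n,uv in O.items()})
print(tri({"wrist":(217,214)},.12),tri({"top":(439.8,183)},.12), tri({"wrist":(205,214)},.132))
s=env.observe();R=s["tool_rot"];print(R.T@(np.r_[x[:2],.116]-s["position"])/.04)
print("jar",tri({"top":(413,147)},.09))
```

```text
[ 0.62050111 -0.23394893  0.1163955 ] 1.1668341976323404
{'side': array([-0.08555141, -0.03328429]), 'top': array([-1.1668342 , -0.60484478]), 'wrist': array([-0.38268361, -0.13796648])}
[ 0.61945059 -0.23254046  0.12      ] [ 0.61849164 -0.23576337  0.12      ] [ 0.61528744 -0.23694966  0.132     ]
[-0.30007996 -1.92419719  2.65191653]
jar [ 0.71322267 -0.17818839  0.09      ]
```

```bash
python3 -m jog '[{"linear":[-0.1,-0.9,0],"roll":0},{"linear":[-0.1,-0.8,0],"roll":0},{"linear":[-0.06,-0.24,0],"roll":0},{"linear":[0,0,0.7],"roll":0},{"linear":[0,0,0.7],"roll":0},{"linear":[0,0,0.6],"roll":0},{"linear":[0,0,0.4],"roll":0},{"linear":[0,0,0.22],"roll":0},{"linear":[0,0,0],"roll":0},{"linear":[0,0,0],"roll":0}]'
python3 - <<'E'
from h import *
cv2.imwrite("pics/w5.png",optics.get_image("wrist")[:,:,::-1])
E
```

```text
time_s: 10.28
position: [0.6201, -0.2343, 0.1183]
tool_rot: [[-0.999, 0.032, 0.0], [0.032, 0.999, -0.0], [-0.0, -0.0, -1.0]]
ft_force: [0.8, 1.3, 0.1]
grip_width: 0.0429
gripper_force: 0.0
```

View pics/w5.png

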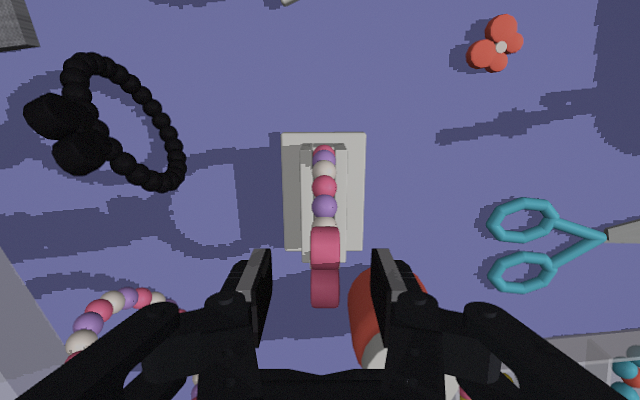

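The butterfly sits midway between the fingers at (325,265), so I'll close and lift.

```bash
python3 -m jog '[{"linear":[0,0,0.03],"roll":0},{"linear":[0,0,0],"roll":0},{"linear":[0,0,0],"roll":0},{"linear":[0,0,0],"roll":0},{"linear":[0,0,0],"roll":0},{"linear":[0,0,0],"roll":0},{"linear":[0,0,0],"roll":0}]' -1 50
```

```text
time_s: 10.92
position: [0.6202, -0.2343, 0.1173]
tool_rot: [[-1.0, 0.031, 0.001], [0.031, 1.0, -0.0], [-0.001, -0.0, -1.0]]
ft_force: [-0.1, 1.3, 5.8]
grip_width: 0.0103
gripper_force: 53.8
```

```bash
python3 -m jog '[{"linear":[0,0,-0.1],"roll":0},{"linear":[0,0,-0.2],"roll":0},{"linear":[0,0,-0.4],"roll":0},{"linear":[0,0,-0.6],"roll":0},{"linear":[0,0,-0.7],"roll":0},{"linear":[0,0,-0.7],"roll":0},{"linear":[0,0,-0.6],"roll":0},{"linear":[0,0,0],"roll":0}]'
```

```text
time_s: 11.58
position: [0.6209, -0.235, 0.2546]
tool_rot: [[-0.999, 0.031, 0.008], [0.031, 1.0, -0.005], [-0.008, -0.005, -1.0]]
ft_force: [1.2, -0.8, 0.7]
grip_width: 0.0105
gripper_force: 53.0
```

Run:
```python
from h import *
r=lambda a,k:cv2.resize(a,None,fx=k,fy=k,interpolation=cv2.INTER_CUBIC)
t=optics.get_image("top")[:,:,::-1];s=optics.get_image("side")[:,:,::-1]
a=r(t[190:230,250:330],5);b=r(s[120:180,270:350],5);c=r(s[185:285,370:470],4)
cv2.imwrite("pics/c6.png",np.hstack([np.vstack([a,np.zeros((100,400,3),np.uint8)+0,])[:300],b]))
```

```text
(no output)
```

View pics/c6.png

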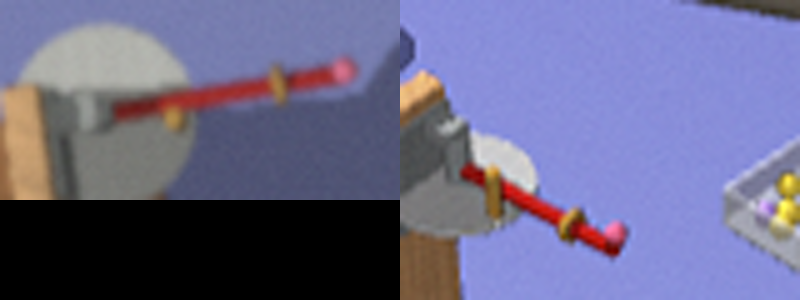

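The hook is out against the pin. Its tip is at top (318.6,204.2) / side (313,167), and its collar is at top (305.8,206.8) / side (304.2,164.8).

Run:
```python
from h import *
H=np.array([.5357,.1637])
tip=tri({"top":(318.6,204.2),"side":(313,167)});col=tri({"top":(305.8,206.8),"side":(304.2,164.8)})
for n,p in(("tip",tip),("col",col)):
    d=p[0][:2]-H;print(n,p,np.hypot(*d),np.degrees(np.arctan2(d[1],d[0])))
d=tip[0][:2]-col[0][:2];print(np.degrees(np.arctan2(d[1],d[0])))
```

```text
tip (array([0.55776898, 0.05352527, 0.15897475]), np.float64(0.10174151718808844)) 0.11236329813368472 -78.67304923594725
col (array([0.55175331, 0.08314446, 0.15062646]), np.float64(0.09368849351687913)) 0.08213953736133023 -78.72959877162036
-78.51936436890509
```

```bash
python3 -m jog '[{"linear":[0.1,0.4,0],"roll":0},{"linear":[0.2,0.8,0],"roll":-0.5},{"linear":[0.25,0.8,0],"roll":-0.5},{"linear":[0.3,0.8,0],"roll":-0.5},{"linear":[0.35,0.8,0],"roll":-0.5},{"linear":[0.4,0.8,0],"roll":-0.5},{"linear":[0.3,0.6,0],"roll":-0.26},{"linear":[0.1,0.2,0],"roll":0},{"linear":[0,0,0],"roll":0}]'
python3 - <<'E'
from h import *
s=env.observe();R=s["tool_rot"];p=s["position"];print(np.degrees(np.arctan2(R[1,1],R[0,1])))
for P in[(.5711,-.0048,.198),(.5555,.0686,.198)]:print(R.T@(np.array(P)-p)/.04)
E
```

```text
time_s: 12.43
position: [0.5245, -0.0331, 0.248]
tool_rot: [[-0.978, -0.21, -0.002], [-0.21, 0.978, 0.001], [0.002, 0.001, -1.0]]
ft_force: [0.2, 0.4, -0.1]
grip_width: 0.0107
gripper_force: 52.9
102.11945746451019
[-1.28960076  0.44644213  1.24935409]
[-1.29355525  2.32242356  1.25109087]
```

```bash
python3 -m jog '[{"linear":[-0.4,0,0.2],"roll":0},{"linear":[-0.6,0,0.5],"roll":0},{"linear":[-0.29,0,0.4],"roll":0},{"linear":[0,0,0.15],"roll":0},{"linear":[0,0.4,0],"roll":0},{"linear":[0,0,0],"roll":0},{"linear":[0,0,0],"roll":0}]'
python3 - <<'E'
from h import *
r=lambda a,k:cv2.resize(a,None,fx=k,fy=k,interpolation=cv2.INTER_CUBIC)
t=optics.get_image("top")[:,:,::-1];s=optics.get_image("side")[:,:,::-1];w=optics.get_image("wrist")[:,:,::-1]
cv2.imwrite("pics/c7.png",np.hstack([w[:,100:500],r(s[110:210,260:360],4)]))
R=env.observe()["tool_rot"];p=env.observe()["position"]
for n in("wrist","side"): # predicted: tip, seat, ring centre, inner top
  print(n,proj(n,[(.5602,.0463,.168),(.5555,.0686,.15),p-[0,0,.051],p-[0,0,.018]]).round(1).tolist())
print(R.T@(np.array((.5555,.0686,.198))-p)/.04)
E
```

```text
time_s: 13.02
position: [0.573, -0.0088, 0.1985]
tool_rot: [[-0.978, -0.208, -0.0], [-0.208, 0.978, -0.0], [0.0, -0.0, -1.0]]
ft_force: [-0.6, 0.3, -0.3]
grip_width: 0.0107
gripper_force: 53.0
wrist [[430.9, 236.1], [461.7, 224.3], [321.9, 224.6], [322.1, 248.0]]
side [[315.3, 165.4], [308.8, 167.1], [332.6, 179.7], [332.7, 170.3]]
[0.02666425 1.9913035  0.02184804]
```

View pics/c7.png

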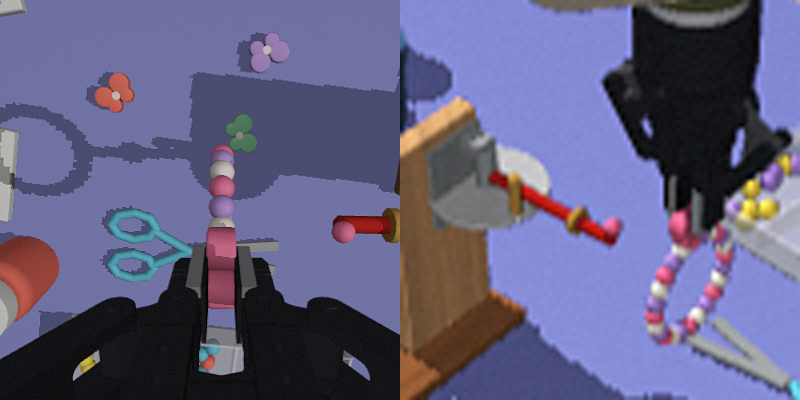

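The wrist crop shows the tip at (443,232) and the arm along row 227. That lines up with the ring plane, whose centre is at row 226. The side crop shows the ring's opening clear of the tip at about (612,230), so I'll insert slowly.

```bash
python3 -m jog '[{"linear":[0.01,0.15,0],"roll":0},{"linear":[0,0.2,0],"roll":0},{"linear":[0,0.2,0],"roll":0},{"linear":[0,0.2,0],"roll":0},{"linear":[0,0.2,0],"roll":0},{"linear":[0,0.2,0],"roll":0},{"linear":[0,0.2,0],"roll":0}]'
```

```text
time_s: 13.75
position: [0.5611, 0.0455, 0.1986]
tool_rot: [[-0.978, -0.209, 0.0], [-0.209, 0.978, 0.0], [-0.0, -0.0, -1.0]]
ft_force: [-0.2, -0.3, -0.3]
grip_width: 0.0107
gripper_force: 53.0
```

```bash
python3 -m jog '[{"linear":[0,0.2,0],"roll":0},{"linear":[0,0.2,0],"roll":0},{"linear":[0,0.17,0],"roll":0},{"linear":[0,0.1,0],"roll":0},{"linear":[0,0,0],"roll":0},{"linear":[0,0,0],"roll":0}]'
python3 - <<'E'
from h import *
w=optics.get_image("wrist")[:,:,::-1].astype(int)
cv2.imwrite("pics/w8.png",w)
s=env.observe();R=s["tool_rot"];print(R.T@(np.array((.5555,.0690,.173))-s["position"])/.04)
# red-bar / brass blobs
b,g,r=w[...,0],w[...,1],w[...,2]
h=cv2.cvtColor(w.astype(np.uint8),cv2.COLOR_BGR2HSV)
m=((h[...,0]>12)&(h[...,0]<26)&(h[...,1]>140)&(h[...,2]>90)).astype(np.uint8)
n,l,st,c=cv2.connectedComponentsWithStats(m);print([(st[i].tolist(),c[i].round(1).tolist()) for i in range(1,n) if st[i][4]>40])
H=np.array([.5357,.1637])
for az in(-77,-78.5):
  d=np.array([np.cos(np.radians(az)),np.sin(np.radians(az))]);print(az,proj("wrist",[(*(H+d*q),.15) for q in(.081,.086,.0975,.11)]).round(1).tolist())
E
```

```text
time_s: 14.25
position: [0.5557, 0.0708, 0.1985]
tool_rot: [[-0.978, -0.209, 0.0], [-0.209, 0.978, -0.0], [-0.0, -0.0, -1.0]]
ft_force: [0.5, 0.0, -0.3]
grip_width: 0.0109
gripper_force: 53.0
[ 0.01521188 -0.036195    0.63817209]
[([413, 11, 164, 184, 13221], [493.3, 62.2]), ([426, 201, 29, 32, 353], [442.4, 219.2]), ([344, 210, 10, 33, 298], [348.2, 225.8]), ([323, 357, 21, 18, 163], [331.4, 366.7])]
-77 [[346.8, 228.0], [338.1, 228.2], [318.0, 228.5], [296.2, 228.8]]
-78.5 [[346.9, 224.5], [338.1, 224.5], [318.0, 224.3], [296.1, 224.1]][ WARN:0@0.930] global loadsave.cpp:1063 imwrite_ Unsupported depth image for selected encoder is fallbacked to CV_8U.
```

The collar is at (348,226) in the wrist picture, which puts the ring right over the middle of the hanging stretch. I'll lower it now.

```bash
python3 -m jog '[{"linear":[0,0,0.12],"roll":0},{"linear":[0,0,0.15],"roll":0},{"linear":[0,0,0.12],"roll":0},{"linear":[0,0,0.08],"roll":0},{"linear":[0,0,0.05],"roll":0},{"linear":[0,0,0],"roll":0}]'
```

```text
time_s: 14.8
position: [0.5555, 0.0706, 0.1771]
tool_rot: [[-0.978, -0.208, -0.001], [-0.208, 0.978, 0.0], [0.001, 0.0, -1.0]]
ft_force: [0.2, 0.3, -1.4]
grip_width: 0.0102
gripper_force: 53.0
```

```bash
python3 -m jog '[{"linear":[0,0,0.04],"roll":0},{"linear":[0,0,0.02],"roll":0},{"linear":[0,0,0],"roll":0}]'
```

```text
time_s: 15.05
position: [0.5557, 0.0707, 0.1753]
tool_rot: [[-0.978, -0.208, -0.0], [-0.208, 0.978, -0.0], [0.0, -0.0, -1.0]]
ft_force: [0.2, 0.3, -0.7]
grip_width: 0.0105
gripper_force: 53.0
```

```bash
python3 -m jog '[{"linear":[0,0,0.03],"roll":0},{"linear":[0,0,0],"roll":0}]'
```

```text
time_s: 15.22
position: [0.5557, 0.0707, 0.174]
tool_rot: [[-0.978, -0.209, 0.0], [-0.209, 0.978, -0.0], [-0.0, -0.0, -1.0]]
ft_force: [1.0, 0.5, -0.9]
grip_width: 0.0102
gripper_force: 53.0
```

```bash
python3 -m jog '[{"linear":[0,0,0.02],"roll":0},{"linear":[0,0,0],"roll":0}]'
```

```text
time_s: 15.38
position: [0.5559, 0.0707, 0.1737]
tool_rot: [[-0.978, -0.208, 0.001], [-0.208, 0.978, -0.0], [-0.001, -0.0, -1.0]]
ft_force: [-0.7, 0.1, 2.3]
grip_width: 0.0104
gripper_force: 53.4
```

Contact felt at 2.3 N, so I'll release and retract upward.

```bash
python3 -m jog '[{"linear":[0,0,0],"roll":0},{"linear":[0,0,0],"roll":0},{"linear":[0,0,0],"roll":0},{"linear":[0,0,0],"roll":0},{"linear":[0,0,0],"roll":0},{"linear":[0,0,0],"roll":0}]' -0.4 20
```

```text
time_s: 15.88
position: [0.5557, 0.0707, 0.1733]
tool_rot: [[-0.978, -0.208, -0.0], [-0.208, 0.978, 0.0], [0.0, 0.0, -1.0]]
ft_force: [-0.6, 0.5, 0.2]
grip_width: 0.0256
gripper_force: 0.0
```

```bash
python3 -m jog '[{"linear":[0,0,-0.1],"roll":0},{"linear":[0,0,-0.2],"roll":0},{"linear":[0,0,-0.4],"roll":0},{"linear":[0,0,-0.8],"roll":0},{"linear":[0,0,-0.8],"roll":0},{"linear":[0,0,-0.8],"roll":0},{"linear":[0,0,0],"roll":0},{"linear":[0,0,0],"roll":0},{"linear":[0,0,0],"roll":0},{"linear":[0,0,0],"roll":0},{"linear":[0,0,0],"roll":0},{"linear":[0,0,0],"roll":0}]'
python3 - <<'E'
from h import *
r=lambda a,k:cv2.resize(a,None,fx=k,fy=k,interpolation=cv2.INTER_CUBIC)
s=optics.get_image("side")[:,:,::-1];w=optics.get_image("wrist")[:,:,::-1]
cv2.imwrite("pics/c9.png",np.hstack([w[:,150:550],r(s[110:210,260:360],4)]))
E
```

```text
time_s: 16.88
position: [0.5555, 0.0707, 0.2966]
tool_rot: [[-0.978, -0.208, -0.002], [-0.208, 0.978, 0.0], [0.002, 0.0, -1.0]]
ft_force: [0.3, -1.1, 0.8]
grip_width: 0.0259
gripper_force: 0.0
```

View pics/c9.png

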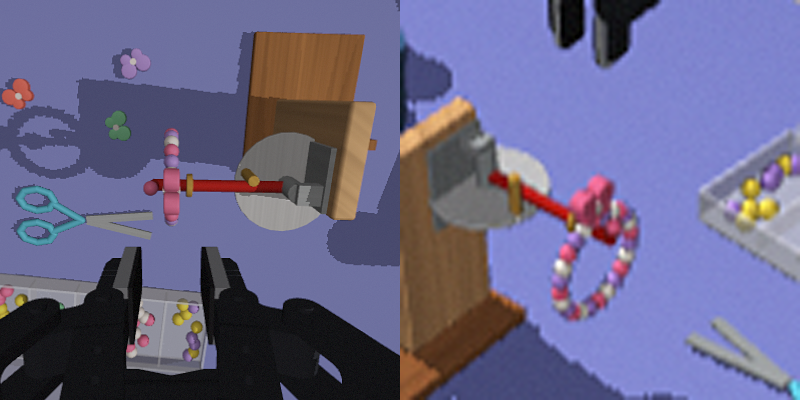

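The bangle hangs upright on the arm at wrist-crop (171,190), between the collar at 189 and the tip at 151, and the gripper is clear. I'll let it settle, check it's still, and hand in.

```bash
python3 -m jog '[{"linear":[0,0,-0.3],"roll":0},{"linear":[0,0,0],"roll":0},{"linear":[0,0,0],"roll":0},{"linear":[0,0,0],"roll":0},{"linear":[0,0,0],"roll":0},{"linear":[0,0,0],"roll":0},{"linear":[0,0,0],"roll":0},{"linear":[0,0,0],"roll":0},{"linear":[0,0,0],"roll":0},{"linear":[0,0,0],"roll":0},{"linear":[0,0,0],"roll":0},{"linear":[0,0,0],"roll":0}]'
python3 - <<'E'
from h import *
a=[optics.get_image("side")[130:200,290:330].astype(int) for _ in range(6)]
print([np.abs(x-a[0]).mean().round(2) for x in a[1:]])
print(env.close_job())
E
```

```text
time_s: 17.98
position: [0.5557, 0.0707, 0.3093]
tool_rot: [[-0.978, -0.208, -0.0], [-0.208, 0.978, -0.0], [0.0, -0.0, -1.0]]
ft_force: [-0.3, -0.9, 0.6]
grip_width: 0.0256
gripper_force: 0.0
[np.float64(1.7), np.float64(1.69), np.float64(1.7), np.float64(1.67), np.float64(1.71)]
the job is handed in; nothing more can be done
None
```

The red hook is swung out against its stop pin, the small pink bangle hangs at rest between the collar and the tip with the gripper clear, and I handed the job in at about 18 s; no verdict was returned.

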